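Jack the drooping strut rail level and pack it

ROBOT

A 6-joint arm with a two-finger parallel gripper is mounted at the origin on the work surface. World frame = base frame: x ahead of the robot, y to its left, z up, the work surface at z = 0. Lengths are in mm, angles in rad, forces in N, time in s.
With the tool pointing down it reaches from about 400 to 825 mm from the base axis. Payload 7 kg.
Tool frame: the origin (TCP) lies at the very end of the fingers, on their centre line; the grasp point (between the pads) lies 19 mm behind it; z points along the fingers, y is the line along which they close (so a half turn about z gives the same grasp; the last joint's range is limited). The gripper opens to 88 mm and grips with 3 to 60 N. Pads are 19 mm wide; open, the fingers measure 130 mm over their backs; the gripper's body (78 mm by 193 mm) begins 47 mm behind the grasp point.
Start: joints at [1.581, 0.359, 0.012, 0, -1.224, -0.288], TCP at [185.122, 649.096, 226.561] pointing down, gripper open.
Joint ranges: [-3.07, 3.07], [-1.43, 2.12], [-1.02, 1.25], [-3.03, 1.67], [-3.05, -0], [-3.03, 3.03]. Speed limits (rad/s): [2.39, 2.39, 3.01, 3.14, 3.14, 3.14].

INTERFACE

Orientations are given as a unit quaternion [x, y, z, w].
In Python, from plant import bot gives the robot as it stands. Calls block until the motion is done:
- bot.move_ptp(position, orientation): joint-space move of the TCP to a pose.
- bot.line_to(position, velocity=150, ori=None): straight line of the TCP; ori=None keeps the orientation; velocity is the mean speed in mm/s.
- bot.move_joints(angles): joint-space move.
- bot.move_gripper(opening, force=None): finger opening in mm; force is the grip in N (None keeps the last); returns when the fingers have stopped.
- bot.pause(seconds).
- bot.solve_ik(position, orientation): joint angles nearest the present ones, or None.
- bot.read_state(): the state.
- bot.camera(name): name is "side" or "top"; returns the picture (400x640x3 uint8, red, green, blue); there is no depth.
- bot.get_calibration(name): a dict with "fx", "fy", "cx", "cy" (pixels), "view" (4x4, takes a point from world to camera coordinates). Camera axes: x right, y up, looking along -z (the intrinsics and any distortion apply to the point x, -y, -z); pixel columns grow to the right and rows downward; lengths in mm; the calibration is good to about 2 mm. A picture is of the moment at which its call begins. get_calibration takes no time and is no camera call.
A pose or a line that the arm cannot do raises bot.Unreachable and nothing moves.
- bot.close_job(): hands the job in, once; it reports no verdict.
The state is a dict: "t": time; "joint_pos": joint angles; "qvel": joint speeds; "tau": joint torques, N m; "tcp_pos": TCP position; "eef_rot": TCP orientation; "contact_force": force on the tool from outside, world axes, zero at the start; "moment": the same for the moment, N m; "width": finger opening in mm.
Only numpy, scipy, OpenCV 4.12 (cv2) and the standard library are available. Lean on these libraries where they do the work, as an engineer would, in place of code of your own. Each camera call takes 0.05 s, during which the arm holds its last target. There are 200 camera calls.

TASK

The steel strut rail droops from its pivot bracket: bring it level by giving the ratchet jack's lever exactly four full strokes, each right down to its stop and fully back up. Then slide the square wooden packer crosswise under the raised free end of the rail, flat on the counter beside the jack, until it reaches right across beneath the rail. Keep off the two copper pipes above the lever and leave the jar, the pipe clamp and the awl as they lie.

Things in the scene. Friction and masses are not known exactly. Their poses are not given: they have to be found in the camera images.
- jack_foot (a point): foot of the ratchet rack jack, on the counter. Axes: its lever sticks out to -x, its toe to +x. Steel base plate 130 mm (x) by 8 mm high, from 53 mm on the -y to 69 mm on the +y side, screwed down; grey cheeks 143 mm high; toothed bar 32 mm to +x, 251 mm high at the start; ratchet wheel (18 teeth, 74 mm) on the +y cheek. Lever and wheel turn about a level shaft along y, 110 mm above the foot
- jack_lever (a joint): angle of the jack's lever (rad): 0 = up on its rest, 24 degrees above level; 0.56 = down on its stop, 8 degrees below. A spring lifts it back. Pressing takes 6 to 10 N at the grip. One stroke turns the wheel one tooth: caught once the lever is past about 0.46; the next tooth is picked up only when the lever is back below about 0.06, so go down to the stop and let it right up each time
- lever_grip (a point): where to press: on the top face of the lever's black rubber grip, 130 mm along the lever from the shaft, 41 mm to the foot's +y side; moves with the lever (70 mm down a stroke). At rest it is 113 mm to jack -x of the shaft and 65 mm above it. Grip 30 mm wide, 26 thick, from 60 to 155 mm from the shaft. Its axes are the jack's axes while the lever is up and tilt with the lever
- jack_bar (a joint): lift of the jack's toothed bar and toe (m): 0 at the start, 0.008 more for each stroke, held by the pawl, and it cannot be let down again here: a fifth stroke spoils the job
- rail_end (a point): point under the middle of the steel strut rail's underside near its free end, 500 mm from its pivot; it starts about 11 mm above the counter and is at 55 mm when the rail is level, after four strokes (11 mm a stroke). The rail is 41 mm wide and 41 mm high, 580 mm long, pivoted in a bracket at its +y end and carried by the jack's toe 140 mm to +y of this point
- packer_place (a point): point on the counter under the rail's centre line, midway in the free space between the jack's base and the rail's free end (60 mm on to -y). Axes: x goes across the rail, the robot's and the lever's side being -x; +y runs along the rail to the jack's toe (140 mm) and the pivot. The level rail's near side stands at x = -20.5 mm, its underside 55 mm and its upper edge 96 mm above the counter
- packer_mid (a point): centre (half-way up) of the loose wooden packer, a pine offcut 150 mm long (its x axis), 47 mm wide and 47 mm high, 110 to 230 g, lying on the counter
- pipe_run (a point): point midway between two level, parallel copper pipes that pass over the lever along their y axis: each 22 mm thick, 22.5 mm to either side (x) of this point, axis 264 mm above the counter. They are fixed, run from a foot 254 mm to the +y side, and end in brass caps 81 mm to the -y side. They leave no room to reach the lever straight from above
- pipes: the pair of fixed copper pipes with their foot bracket; origin on the counter under the risers, the pipes run off to -y at 264 mm height
- jar: glass jar of brass grommets, steel screw lid, 74 mm diameter, 112 mm tall, standing (bystander); origin at the centre of its underside
- pipe_clamp: two-lug steel pipe clamp lying flat, ring of 72 mm outer diameter, 114 mm over its lugs, 25 mm high (bystander); origin at the centre of its underside
- awl: awl lying between the jack and the rail's pivot, wooden handle 88 mm long and 27 mm thick, steel spike, 177 mm overall (bystander); origin at the ferrule
- packer: the wooden packer itself (see packer_mid); origin at the centre of its underside, same axes
There are look-alikes about, which are no part of the job. There is more than one size of the packer; the job needs the smaller.

How it is judged (in metres and radians):
On the way, in this order (a step that is already met when the one before it is completed fails the run):
1. the jack is up four notches and its lever has come back up (value of joint jack_bar between 0.029 and 0.036 m and value of joint jack_lever below 0.09 rad), for 0.2 s.
2. the packer lies on the counter crosswise under the free end of the rail (x of packer_mid in the frame of packer_place between -0.06 and 0.06 m and y of packer_mid in the frame of packer_place between -0.055 and 0.08 m and angle between the x axis of packer_mid and the x axis of packer_place, either way round below 0.45 rad and height (world z) of packer_mid below 0.03 m), for 0.2 s.
At the end, for the whole second after the job is handed in: bar held four notches up (29-36 mm), lever up (< 0.09 rad), rail level (underside near its end 47-63 mm up); packer at rest flat on the counter, within 0.45 rad of square to the rail, its centre within 60 mm of the rail's centre line and 60 to 195 mm from the toe towards the free end (all of step 1 and all of step 2 and height (world z) of rail_end between 0.047 and 0.063 m and linear speed of packer below 0.02 m/s); the robot touches nothing.
It fails at once if the copper pipes are knocked or leant on (more than 10 N) (contact force between pipes and anything else above 10 N).
It fails at once if the jar is tipped (angle between jar's own z axis and vertical above 0.4 rad).
It fails at once if the jar, the pipe clamp or the awl is shifted by more than 40 mm (distance of any of jar, pipe_clamp, awl from where it was at the start of the episode above 0.04 m).
It also fails if it takes over 72 s, if anything falls off the work surface, if the arm or the gripper's body presses on something with over 40 N, if the wrist force passes 120 N, or if a joint passes its speed limit or range.

## Working session

There is one attempt and no reset: what is moved stays moved. The work goes in short steps, each a Python script; the robot and the scene stay as the last script left them, time stands still between calls to the robot, and variables do not carry over. Pictures are saved under pics/ and viewed, on a budget of 10 in all, crops included, one or two more only if the job needs it, and the job is handed in when it is done.

```bash
mkdir -p pics; ls
python3 - <<'E'
from plant import bot
import cv2,numpy as np
np.set_printoptions(precision=4,suppress=True)
for n in("side","top"):
    cv2.imwrite(f"pics/{n}0.png",bot.camera(n)[:,:,::-1]); c=bot.get_calibration(n); print(n,c)
s=bot.read_state(); print(s)
E
```

```text
pics
side {'fx': 386.3924635888045, 'fy': 386.3924635888045, 'cx': 313.9711722749303, 'cy': 199.76662881705877, 'view': array([[   -0.9961,     0.0871,     0.0112,   531.2918],
       [   -0.0703,    -0.8665,     0.4941,  -108.6292],
       [    0.0527,     0.4914,     0.8693, -1431.7312],
       [    0.    ,     0.    ,     0.    ,     1.    ]])}
top {'fx': 466.5714081715922, 'fy': 466.5714081715922, 'cx': 324.7250021832904, 'cy': 195.50860677443617, 'view': array([[   -0.0226,    -0.9996,     0.0138,   -61.1178],
       [    0.9947,    -0.0211,     0.1003,  -574.2182],
       [   -0.1   ,     0.016 ,     0.9949, -1509.0955],
       [    0.    ,     0.    ,     0.    ,     1.    ]])}
{'t': 0.1, 'joint_pos': array([ 1.5811,  0.3593,  0.0112, -0.0003, -1.2241, -0.2881]), 'qvel': array([-0.0007, -0.0011,  0.0027, -0.0005,  0.0021,  0.0006]), 'tau': array([ -0.0013, -58.4166,  29.3749,   7.0155,   0.0101,  -0.    ]), 'tcp_pos': array([185.036 , 648.6934, 225.7045]), 'eef_rot': array([ 0.9904, -0.1385, -0.    ,  0.0008]), 'contact_force': array([ 0.3538, -0.4366,  0.132 ]), 'moment': array([-0.0127,  0.0389,  0.0173]), 'width': 87.69836290242354}
```

View pics/side0.png

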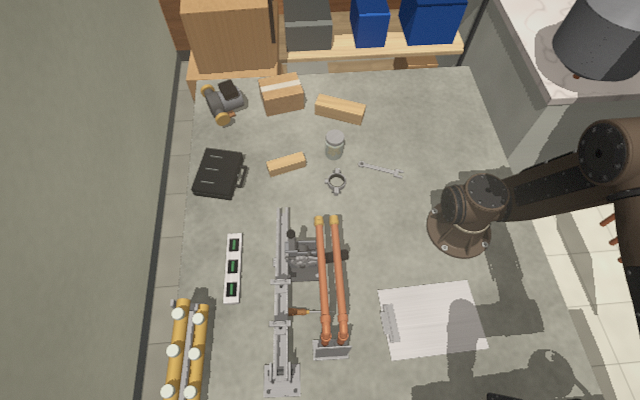

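View pics/top0.png

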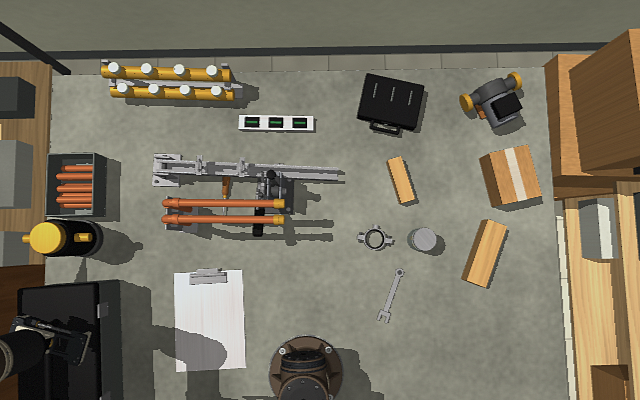

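Small packer is at about (400,180) in the top picture (286,163 in side), the larger one at (485,253). The rail runs along row ~168, the jack is near (270,200) and the pipe ends near (280,204) and (280,220). I'll enlarge both.

```bash
cat > h.py <<'E'
import numpy as np,cv2
from plant import bot
np.set_printoptions(precision=3,suppress=True)
C={n:bot.get_calibration(n) for n in("side","top")}
def proj(n,p):
    c=C[n];v=c["view"];q=v[:3,:3]@np.array(p,float)+v[:3,3]
    return np.array([c["cx"]+c["fx"]*q[0]/-q[2],c["cy"]-c["fy"]*q[1]/-q[2]])
def back(n,u,z):
    c=C[n];v=c["view"];d=v[:3,:3].T@np.array([(u[0]-c["cx"])/c["fx"],-(u[1]-c["cy"])/c["fy"],-1])
    o=-v[:3,:3].T@v[:3,3];return o+d*(z-o[2])/d[2]
def tri(us,ut):
    A=[];b=[]
    for n,u in(("side",us),("top",ut)):
        d=back(n,u,0)-back(n,u,100);d/=np.linalg.norm(d);P=np.eye(3)-np.outer(d,d);A.append(P);b.append(P@back(n,u,0))
    return np.linalg.lstsq(np.vstack(A),np.hstack(b),rcond=None)[0]
E
python3 - <<'E'
from h import *
t=cv2.imread("pics/top0.png");s=cv2.imread("pics/side0.png")
cv2.imwrite("pics/topc.png",cv2.resize(t[140:260,145:345],None,fx=4,fy=4,interpolation=cv2.INTER_CUBIC))
cv2.imwrite("pics/sidec.png",cv2.resize(s[140:400,225:365],None,fx=2.3*1,fy=2.3,interpolation=cv2.INTER_CUBIC))
# packer top-face blobs
for n,im,box in(("top",t,(375,145,425,215)),("side",s,(260,145,312,180))):
    x0,y0,x1,y1=box;h=cv2.cvtColor(im[y0:y1,x0:x1],cv2.COLOR_BGR2HSV)
    m=cv2.inRange(h,(8,80,120),(25,255,255));ys,xs=np.nonzero(m);print(n,len(xs),xs.mean()+x0,ys.mean()+y0)
    (c,sz,a)=cv2.minAreaRect(np.c_[xs+x0,ys+y0].astype(np.float32));bx=cv2.boxPoints((c,sz,a))
    for q in bx: print(q,back(n,q,47)[:2])
print(proj("top",[0,0,0]))
E
```

```text
top 666 400.95195195195197 179.06606606606607
[387.015 159.602] [ 685.349 -281.014]
[401.031 155.097] [ 699.449 -327.824]
[414.963 198.44 ] [ 555.101 -367.823]
[400.947 202.946] [ 541.329 -321.376]
side 582 285.91580756013747 163.61855670103094
[265.431 161.771] [ 696.319 -326.911]
[302.495 150.651] [ 547.591 -369.371]
[306.899 165.33 ] [ 535.609 -297.145]
[269.835 176.45 ] [ 681.256 -256.94 ]
[305.829 373.041]
```

View pics/topc.png

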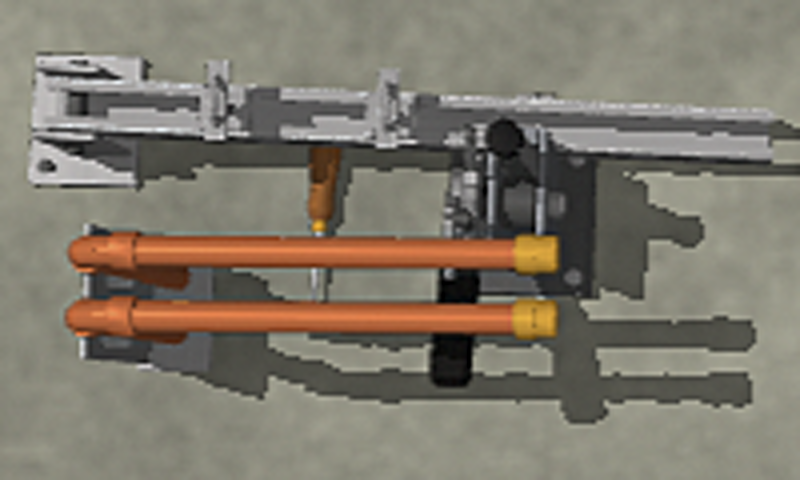

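View pics/sidec.png

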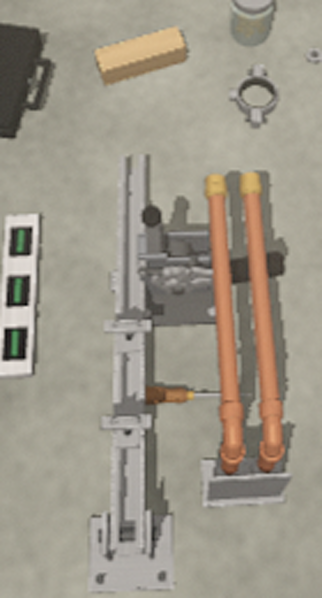

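Crop readings: pipe cap tips at (556,254) and (556,318), grip end at (450,385), rail's free end around (770,110–160). In the side crop the caps are at (215,180) and (250,178). Computing positions.

Run:
```python
from h import *
T=lambda u,v:(145+u/4,140+v/4)
S=lambda u,v:(225+u/2.3,140+v/2.3)
for n,u,z in[("tip far",(556,254),264),("tip near",(556,318),264),("elbow far",(130,250),264),("elbow near",(130,316),264)]: print(n,back("top",T(*u),z))
for n,u,z in [("tipf",(215,176),264),("tipn",(250,174),264)]: print("side",n,back("side",S(*u),z))
for n,u,z in[("rail endcorner near top",(771,160),45),("rail end far top",(771,110),45),("rail near@left",(200,138),96),("rail far@left",(200,84),96),("bracket L",(35,60),0),
 ("base br",(583,297),8),("base tr",(597,160),8),("grip end L",(432,385),150),("grip end R",(471,383),150),("bar top",(505,138),251)]: print(n,back("top",T(*u),z))
print("bar tri",tri(S(151,216),T(505,138)))
print("railend side corners",back("side",S(127,155),50),back("side",S(150,155),50))
print("gripend tri",tri(S(283,262),T(450,380)))
print("rail at jack side", back("side",S(150,340),80),back("side",S(150,540),90),back("side",S(100,520),0))
print("awl",back("top",T(320,225),15),"clamp",back("top",(375,237),12),"jar",back("top",(424,239),100))
```

```text
tip far [529.21   43.957 264.   ]
tip near [484.684  44.573 264.   ]
elbow far [538.318 339.082 264.   ]
elbow near [492.507 338.673 264.   ]
side tipf [526.322  40.298 264.   ]
side tipn [480.638  41.099 264.   ]
rail endcorner near top [ 621.307 -117.225   45.   ]
rail end far top [ 662.697 -118.275   45.   ]
rail near@left [641.326 335.217  96.   ]
rail far@left [684.478 335.442  96.   ]
bracket L [725.181 499.332   0.   ]
base br [514.638  40.401   8.   ]
base tr [629.27  26.93   8.  ]
grip end L [442.19  146.511 150.   ]
grip end R [443.033 117.263 150.   ]
bar top [613.365  79.759 251.   ]
bar tri [613.582  80.685 243.598]
railend side corners [ 647.464 -117.191   50.   ] [ 611.074 -114.23    50.   ]
gripend tri [443.191 130.48  174.2  ]
rail at jack side [627.356 193.893  80.   ] [641.438 448.538  90.   ] [710.188 409.649   0.   ]
awl [578.716 256.968  15.   ] clamp [ 432.969 -237.205   12.   ] jar [ 422.514 -379.616  100.   ]
```

```bash
cat >> h.py <<'E'
from scipy.spatial.transform import Rotation as R
PSI=-0.042
FOOT=np.array([580.,82,0])
XJ=np.array([np.cos(PSI),np.sin(PSI),0]);YJ=np.array([-np.sin(PSI),np.cos(PSI),0]);Z=np.array([0,0,1.])
def J(x,y,z): return FOOT+x*XJ+y*YJ+z*Z
def tilt(t,s=1,yaw=PSI):  # tool z leaning towards yaw direction by t (rad)
    x=np.array([np.cos(yaw),np.sin(yaw),0]);y=s*np.array([-np.sin(yaw),np.cos(yaw),0])
    z=x*np.sin(t)-Z*np.cos(t);return R.from_matrix(np.c_[np.cross(y,z),y,z]).as_quat()
def arc(th,r=136,a0=0.50,up=0): # contact point, lever angle th, on top of the grip
    a=a0-th;return J(-r*np.cos(a),41,110+r*np.sin(a)+up)
E
python3 - <<'E'
from h import *
print(arc(0),arc(.56))
for t in(30,40,50,60):
  for s in(1,-1):
    q=tilt(np.radians(t),s)
    print(t,s,[bot.solve_ik(p,q) for p in(J(-220,41,230),arc(0,up=25),arc(0,up=8),arc(.6))])
print(bot.solve_ik([185,560,430],bot.read_state()["eef_rot"]))
E
```

```text
[462.476 127.975 175.202] [446.086 128.664 101.845]
30 1 [array([ 2.814, -1.203, -0.97 ,  0.19 , -2.301,  1.947]), None, None, None]
30 -1 [array([ 2.814, -1.203, -0.97 ,  0.19 , -2.301, -1.194]), None, None, None]
40 1 [array([-2.911, -1.383, -0.618, -0.951, -2.927,  0.419]), None, None, None]
40 -1 [array([-2.911, -1.383, -0.618, -0.951, -2.927, -2.722]), None, None, None]
50 1 [array([-2.902, -1.294, -0.759, -0.875, -2.86 ,  0.532]), None, None, None]
50 -1 [array([-2.902, -1.294, -0.759, -0.875, -2.86 , -2.61 ]), None, None, None]
60 1 [array([-2.867, -1.185, -0.904, -0.819, -2.763,  0.626]), None, None, None]
60 -1 [array([-2.867, -1.185, -0.904, -0.819, -2.763, -2.515]), None, None, None]
[ 1.583  0.159  0.191 -0.    -1.605 -0.29 ]
```

```bash
cat > sv.py <<'E'
from h import *
g=np.linspace(-1,1,9)
body=np.array([[39*a,96.5*b,-66-d] for a in g for b in g for d in np.linspace(0,140,8)])
fing=np.array([[9.5*a,21*b,-d] for a in(-1,0,1) for b in(-1,0,1) for d in np.linspace(0,66,8)])
pts=np.vstack([body,fing])
def clear(p,q):
    w=R.from_quat(q).apply(pts)+p
    d=1e9
    for a,b in(([484.6,44.5,264],[492.5,339,264]),([529.2,44,264],[538.3,339,264])):
        a=np.array(a);b=np.array(b);s=np.clip((w-a)@(b-a)/((b-a)@(b-a)),0,1);d=min(d,(np.linalg.norm(w-a-s[:,None]*(b-a),axis=1)-11).min())
    l=w-FOOT;l=np.c_[l@XJ,l@YJ,l[:,2]]
    lo,hi=np.array([-50,-45,0]),np.array([60,60,150]);dj=np.linalg.norm(np.maximum(np.maximum(lo-l,l-hi),0),axis=1).min()
    return d,dj,w[:,2].min()
if __name__=="__main__":
  out=[]
  for r in(130,142):
   for t in range(0,81,10):
    for yw in range(-120,121,30):
     if t==0 and yw: continue
     for roll in range(0,180,30):
      q=(R.from_quat(tilt(np.radians(t),1,PSI+np.radians(yw)))*R.from_euler('z',roll,degrees=True)).as_quat()
      c=[clear(arc(th,r)+Z*u,q) for th,u in((0,15),(.58,0))]
      m=min(min(x[0] for x in c),min(x[1] for x in c),min(x[2] for x in c)+40)
      if m<8: continue
      ks=[bot.solve_ik(arc(th,r)+Z*u,q) for th,u in((0,15),(.3,0),(.58,0))]
      if any(k is None for k in ks): continue
      out.append((min(x[0] for x in c),min(x[1] for x in c),r,t,yw,roll,ks[0],ks[2]))
  out.sort(key=lambda o:-min(o[0],o[1]))
  print(len(out))
  for o in out[:25]: print(*o)
E
python3 sv.py
```

```text
39
42.90585517747082 76.1776501856882 142 60 30 30 [-0.043 -0.215 -0.763 -1.486 -0.45  -0.337] [-0.534  0.219 -0.955 -1.871 -0.879  0.607]
39.41465854059017 77.71570618162406 142 60 30 60 [-0.043 -0.215 -0.763 -1.486 -0.45  -0.86 ] [-0.534  0.219 -0.955 -1.871 -0.879  0.083]
35.993102703005164 64.21255877454124 130 60 30 30 [-0.094 -0.171 -0.754 -1.534 -0.491 -0.252] [-0.505  0.216 -0.931 -1.879 -0.86   0.578]
35.31429425165728 42.540815054055685 142 80 60 30 [-0.568  0.399 -0.614 -1.476 -1.424  0.482] [-0.607  0.701 -0.648 -1.492 -1.41   0.822]
34.239431165487744 46.60975409510787 142 80 60 60 [-0.568  0.399 -0.614 -1.476 -1.424 -0.041] [-0.607  0.701 -0.648 -1.492 -1.41   0.299]
34.08588177325229 68.15590488845842 142 80 -60 150 [ 1.273  0.581 -0.862  0.767 -1.488 -0.957] [ 1.309  0.758 -0.882  0.753 -1.346 -1.095]
33.40892344197147 56.15591278419945 130 80 -60 150 [ 1.247  0.595 -0.857  0.794 -1.479 -0.961] [ 1.279  0.757 -0.875  0.782 -1.353 -1.091]
34.71372434977482 32.58325805929165 130 80 60 30 [-0.558  0.421 -0.598 -1.485 -1.418  0.488] [-0.592  0.693 -0.628 -1.502 -1.408  0.
[... 1659 characters left out ...]
2 -0.208]
18.916783336513458 44.64880571034059 130 70 60 60 [-0.456  0.24  -0.572 -1.401 -1.246 -0.282] [-0.513  0.491 -0.632 -1.461 -1.235  0.048]
17.796707182095084 69.3008102642078 142 60 -60 120 [ 1.222  0.349 -0.835  0.72  -1.325 -0.233] [ 1.247  0.502 -0.917  0.752 -1.155 -0.404]
17.58520122452722 55.91599200278392 130 70 -60 120 [ 1.228  0.476 -0.849  0.777 -1.393 -0.341] [ 1.254  0.628 -0.896  0.787 -1.255 -0.488]
16.84934255037718 28.141062029222702 130 80 60 0 [-0.558  0.421 -0.598 -1.485 -1.418  1.011] [-0.592  0.693 -0.628 -1.502 -1.408  1.317]
15.467885428689751 65.74095507960389 130 60 30 90 [-0.094 -0.171 -0.754 -1.534 -0.491 -1.299] [-0.505  0.216 -0.931 -1.879 -0.86  -0.47 ]
```

```bash
cat > sv2.py <<'E'
from sv import *
def pose(th,r,t,yw,roll,up=0,ov=10):
    q=(R.from_quat(tilt(np.radians(t),1,PSI+np.radians(yw)))*R.from_euler('z',roll,degrees=True))
    f=q.apply([[9.5*a,21*b,-c] for a in(-1,1) for b in(-1,1) for c in (0,30)])
    # lift such that the finger's lowest part at contact (ov behind tip) touches the grip
    n=Z; h=-min(q.apply([[9.5*a,21*b,-ov] for a in(-1,1) for b in(-1,1)])[:,2])
    p=arc(th,r)+q.apply([0,0,0])
    off=-q.apply([0,0,-ov]); off[2]=0
    return p+off+Z*(h+up),q.as_quat()
if __name__=="__main__":
  out=[]
  for r in(130,140):
   for t in range(50,86,5):
    for yw in(-90,-75,-60,-45,30,45,60,75,90):
     for roll in range(-45,46,15):
      c=[clear(*pose(th,r,t,yw,roll,u)) for th,u in((0,20),(.58,0))]
      a=np.array(c).min(0)
      if min(a)<18: continue
      ks=[bot.solve_ik(*pose(th,r,t,yw,roll,u)) for th,u in((0,20),(0,0),(.3,0),(.58,0))]
      if any(k is None for k in ks): continue
      out.append((*a,r,t,yw,roll,abs(ks[0]-ks[3]).max(),ks[0]))
  out.sort(key=lambda o:-min(o[:3])+abs(o[6])*.2)
  print(len(out))
  for o in out[:25]: print(*[np.round(x,2) for x in o])
E
python3 sv2.py
```

```text
34
31.0 71.07 65.11 140 65 30 30 0.91 [-0.24 -0.18 -0.78 -1.64 -0.64 -0.09]
30.77 62.52 40.64 140 85 45 30 0.49 [-0.67  0.42 -0.81 -1.69 -1.43  0.7 ]
28.77 52.97 41.43 130 85 45 30 0.45 [-0.66  0.44 -0.79 -1.7  -1.43  0.71]
27.91 71.57 71.99 140 60 30 30 1.0 [ 0.09 -0.24 -0.74 -1.38 -0.34 -0.52]
26.54 63.75 46.2 140 80 45 30 0.53 [-0.63  0.28 -0.78 -1.66 -1.32  0.53]
26.4 61.1 65.91 130 65 30 30 0.82 [-0.26 -0.14 -0.78 -1.67 -0.66 -0.03]
21.97 59.25 55.84 140 85 45 15 0.49 [-0.67  0.44 -0.81 -1.69 -1.44  0.98]
21.62 50.15 56.64 130 85 45 15 0.44 [-0.66  0.46 -0.8  -1.7  -1.43  0.99]
24.56 54.94 47.0 130 80 45 30 0.48 [-0.61  0.3  -0.77 -1.67 -1.32  0.55]
26.03 74.79 62.51 140 60 30 45 1.02 [ 0.12 -0.25 -0.74 -1.36 -0.32 -0.82]
25.49 69.62 48.2 140 70 45 45 0.56 [-0.46  0.04 -0.71 -1.55 -1.07 -0.1 ]
22.43 63.92 52.16 140 75 45 30 0.55 [-0.56  0.15 -0.75 -1.62 -1.2   0.35]
22.4 61.6 72.79 130 60 30 30 0.89 [ 0.02 -0.21 -0.73 -1.44 -0.4  -0.42]
19.24 68.96 78.94 140 65 30 15 0.92 [-0.25 -0.17 -0.79 -1.65 -0.66  0.21]
25.0 64.82 63.31 130 60 30 45 0.89 [ 0.04 -0.21 -0.72 -1.42 -0.38 -0.71]
24.94 63.93 55.99 130 65 30 45 0.81 [-0.25 -0.15 -0.78 -1.66 -0.65 -0.32]
24.82 68.96 41.59 140 75 45 45 0.55 [-0.55  0.14 -0.75 -1.61 -1.2   0.08]
24.77 73.9 55.19 140 65 30 45 0.9 [-0.23 -0.19 -0.78 -1.63 -0.63 -0.37]
24.33 66.73 35.42 140 80 45 45 0.54 [-0.62  0.27 -0.78 -1.66 -1.32  0.26]
24.22 61.6 29.73 140 85 45 45 0.5 [-0.67  0.41 -0.8  -1.69 -1.43  0.43]
23.97 58.99 42.39 130 75 45 45 0.5 [-0.55  0.17 -0.74 -1.63 -1.19  0.1 ]
20.49 55.11 52.96 130 75 45 30 0.5 [-0.55  0.18 -0.74 -1.63 -1.2   0.37]
23.38 57.37 36.22 130 80 45 45 0.49 [-0.61  0.29 -0.77 -1.67 -1.31  0.27]
23.17 38.15 29.73 140 85 60 45 0.34 [-0.57  0.42 -0.61 -1.52 -1.5   0.25]
22.75 52.2 30.53 130 85 45 45 0.45 [-0.66  0.43 -0.79 -1.7  -1.43  0.43]
```

```bash
cat >> sv2.py <<'E'
P=(140,80,45,30)
def appr(d=130):
    p,q=pose(0,*P,20);return p-R.from_quat(q).apply([0,0,d])+Z*(d*.05),q
E
python3 - <<'E'
from sv2 import *
p,q=appr();k=bot.solve_ik(p,q);print(p,k,[np.round(clear(*appr(d)),1) for d in(0,40,80,130)])
if k is None: raise SystemExit
s=bot.read_state()["joint_pos"].copy()
a=s.copy();a[1]=-0.35;bot.move_joints(a);print(bot.read_state()["tcp_pos"])
bot.move_gripper(0,20)
b=np.array(k);b[1]=min(b[1],0)-0.5;bot.move_joints(b);print(bot.read_state()["tcp_pos"])
bot.move_joints(k);st=bot.read_state();print(st["t"],st["tcp_pos"],st["contact_force"])
cv2.imwrite("pics/a1.png",bot.camera("side")[60:400,200:640,::-1]);
E
```

```text
[371.97   48.141 242.9  ] [-0.951  0.161 -0.77  -1.368 -1.504  0.411] [array([ 26.5,  67.4, 144.5]), array([ 43.8, 102.2, 153.5]), array([ 59.7, 130.7, 162.4]), array([ 90.1, 167. , 173.6])]
[186.602 476.146 638.468]
[334.517 100.72  342.277]
6.8167 [371.924  48.411 243.089] [0.051 0.297 0.799]
```

View pics/a1.png

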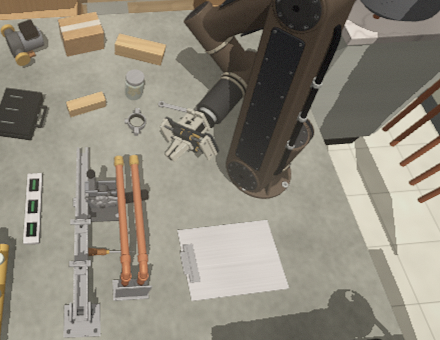

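Picture: arm is folded in from the -y side, tool near (190,135) of the crop, clear of the pipes, clamp and jar; nothing has been moved. Now the approach and a gentle first contact with the grip.

Run:
```python
from sv2 import *
p,q=pose(0,*P,20);bot.line_to(p,120)
f0=bot.read_state()["contact_force"];print("f0",f0,bot.read_state()["tcp_pos"]-p)
for u in range(16,-13,-4):
    bot.line_to(pose(0,*P,u)[0],80); f=bot.read_state()["contact_force"]-f0;print(u,f)
    if f[2]>4: break
print(bot.read_state()["t"])
cv2.imwrite("pics/a2.png",cv2.resize(np.hstack([bot.camera("top")[130:280,150:370,::-1],bot.camera("side")[180:330,240:420,::-1]]),None,fx=2,fy=2,interpolation=cv2.INTER_CUBIC))
```

```text
f0 [-0.072  0.087 -0.297] [-0.234 -0.175  0.148]
16 [-0.331 -0.043  0.739]
12 [-0.114  0.209  0.038]
8 [-0.483 -0.346 -0.557]
4 [0.123 0.134 0.312]
0 [-0.309 -0.285  2.241]
-4 [ 0.38  -0.899  2.839]
-8 [0.059 0.146 3.506]
-12 [-0.776 -0.662  3.834]
10.1083
```

View pics/a2.png

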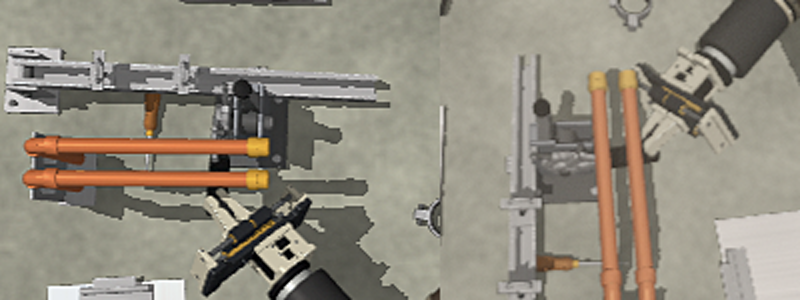

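The fingers lie on the grip beyond the near pipe (fingertip at about (212,200) of the picture), clear of both pipes. Contact came at the predicted height and the spring is light. First stroke, feeling for the stop.

Run:
```python
from sv2 import *
F=lambda:bot.read_state()["contact_force"]
for th in(.2,.35): bot.line_to(pose(th,*P)[0],120);print(th,F())
for th in(.42,.46,.5,.53,.56,.58,.6,.62,.64,.66):
    bot.line_to(pose(th,*P)[0],50);f=F();print(th,f)
    if f[2]>20: break
bot.pause(.2);print(F())
for th in(.4,.2,0): bot.line_to(pose(th,*P)[0],120);print(th,F())
bot.line_to(pose(0,*P,15)[0],80);bot.pause(.3);print(F(),bot.read_state()["t"])
cv2.imwrite("pics/a3.png",cv2.resize(bot.camera("side")[180:330,240:420,::-1],None,fx=3,fy=3,interpolation=cv2.INTER_CUBIC))
```

```text
0.2 [ 0.777 -0.88   4.917]
0.35 [-0.1   -2.835  5.803]
0.42 [ 0.03  -2.892  6.778]
0.46 [-1.171 -2.617  6.182]
0.5 [-1.666 -3.665  5.924]
0.53 [-3.27  -3.779  6.599]
0.56 [-2.377 -3.212  7.029]
0.58 [ -6.099 -10.52   18.486]
0.6 [-10.976 -16.352  30.665]
[-10.666 -17.061  30.55 ]
0.4 [ 0.681 -0.111  3.178]
0.2 [ 0.328 -0.464  2.59 ]
0 [1.468 0.224 0.835]
[-0.217 -0.424 -0.096] 14.6833
```

Stop found at about 0.57 rad (the force jumps from 7 to 30 N), released to 0 N. Three more.

Run:
```python
from sv2 import *
F=lambda:bot.read_state()["contact_force"]
g=[]
for i in range(3):
    bot.line_to(pose(0,*P,3)[0],100)
    for th in(.2,.4,.54): bot.line_to(pose(th,*P)[0],110)
    bot.line_to(pose(.592,*P)[0],40);bot.pause(.15);f=F()
    for th in(.4,.2,0): bot.line_to(pose(th,*P)[0],110)
    bot.line_to(pose(0,*P,15)[0],80);bot.pause(.3);print(i+2,f,F(),bot.read_state()["t"])
    g.append(bot.camera("side")[180:330,240:420,::-1])
bot.line_to(appr()[0],150);print(F(),bot.read_state()["t"])
s=bot.camera("side")[:,:,::-1];cv2.imwrite("pics/s4.png",s);cv2.imwrite("pics/t4.png",bot.camera("top")[:,:,::-1])
o=cv2.imread("pics/side0.png")
cr=lambda m:cv2.resize(m[195:345,265:365],None,fx=3.5,fy=3.5,interpolation=cv2.INTER_CUBIC)
cv2.imwrite("pics/cmp.png",np.hstack([cr(o),cr(s)]))
# predicted rail end corner + rail point rows
print(proj("side",[642,-117,45]),proj("side",[642,-117,96]))
```

```text
2 [-8.7   -9.811 22.979] [ 1.019 -0.605  0.53 ] 18.4667
3 [ -8.76  -10.479  21.401] [0.506 1.025 0.616] 22.25
4 [-7.604 -9.021 22.439] [-0.047 -0.013 -0.368] 26.0333
[ 0.37   0.257 -0.494] 27.1167
[281.8   207.981] [280.921 201.149]
```

View pics/cmp.png

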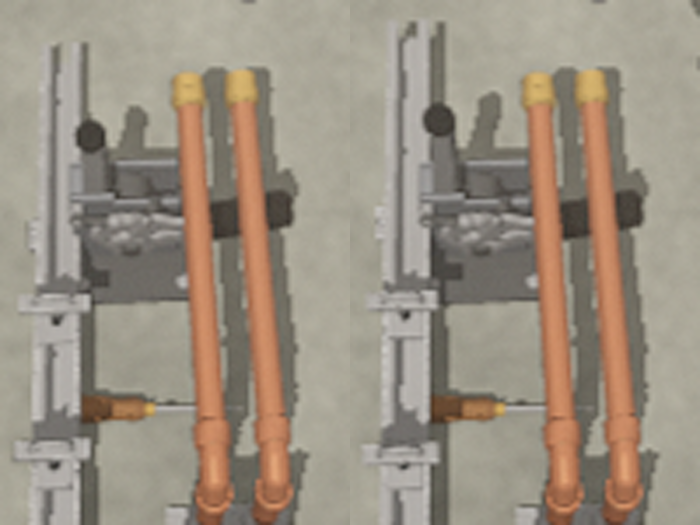

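Rail's free end has risen about 6 px (43→22 in the 3.5× crop), the bar head about 4 px, and the lever is back up; pipes and awl unchanged. A sub-pixel count check, and the packer grasp planned meanwhile.

```bash
cat >> h.py <<'E'
PC=np.array([620.,-324]);PY=np.radians(15.7)
RY=-0.046;PL=np.array([644.8,-57])
u2=lambda a:np.array([np.cos(a),np.sin(a)])
E
python3 - <<'E'
from h import *
o,s=[cv2.cvtColor(cv2.resize(cv2.imread(f),None,fx=8,fy=8,interpolation=cv2.INTER_CUBIC),cv2.COLOR_BGR2GRAY) for f in("pics/side0.png","pics/s4.png")]
def sh(u,w,h):
    x,y=int(u[0]*8),int(u[1]*8);t=o[y-h*8:y+h*8,x-w*8:x+w*8];H=10*8
    m=cv2.matchTemplate(s[y-h*8-H:y+h*8+H,x-w*8-H:x+w*8+H],t,cv2.TM_CCOEFF_NORMED);_,v,_,l=cv2.minMaxLoc(m);return (l[0]-H)/8,(l[1]-H)/8,v
for nm,c,w,h,a,d in(("bar",(291,234),5,5,[613.4,80,251],8),("railend",(283,208),9,4,[642,-117,46],12.3)):
    print(nm,sh(c,w,h),[np.round(proj("side",np.add(a,[0,0,d*n]))-proj("side",a),2) for n in(3,4,5)])
g=PC-50*u2(PY);t=PL-26*u2(RY)-50*u2(RY);print(g,t)
for s_ in(1,-1):
  for p,y in((g,PY),(t,RY)): print(s_,bot.solve_ik([*p,150],tilt(0,s_,y)),bot.solve_ik([*p,12],tilt(0,s_,y)))
E
```

```text
bar (-0.375, -4.625, 0.9653350114822388) [array([-0.35, -3.48]), array([-0.47, -4.66]), array([-0.59, -5.87])]
railend (1.625, -6.625, 0.8856857419013977) [array([-0.63, -4.91]), array([-0.85, -6.59]), array([-1.07, -8.3 ])]
[ 571.865 -337.53 ] [568.88  -53.505]
1 [-0.24   0.394 -0.115  0.    -1.061 -1.057] [-0.24   0.535 -0.246  0.    -0.79  -1.057]
1 [ 0.249  0.252 -0.326  0.    -0.993 -1.865] [ 0.249  0.418 -0.466  0.    -0.687 -1.865]
-1 [-0.24   0.394 -0.115  0.    -1.061  2.085] [-0.24   0.535 -0.246  0.    -0.79   2.085]
-1 [ 0.249  0.252 -0.326  0.    -0.993  1.276] [ 0.249  0.418 -0.466  0.    -0.687  1.276]
```

Four notches confirmed by both (bar −4.63 px against −4.66 predicted; rail −6.63 against −6.59). Next, fetch the packer.

Run:
```python
from h import *
a=bot.read_state()["joint_pos"].copy();a[1]-=0.5;bot.move_joints(a)
g=PC-50*u2(PY);q=tilt(0,1,PY)
k=np.array(bot.solve_ik([*g,200],q));b=k.copy();b[1]-=.3;bot.move_joints(b)
bot.move_gripper(88);bot.move_joints(k)
bot.line_to([*g,110],200);st=bot.read_state();print(st["t"],st["tcp_pos"],st["contact_force"])
im=bot.camera("side")[:,:,::-1].copy()
cv2.imwrite("pics/b1.png",cv2.resize(im[80:240,230:450],None,fx=3,fy=3,interpolation=cv2.INTER_CUBIC))
```

```text
32.3917 [ 572.875 -338.12   112.59 ] [ 0.389 -0.081  1.428]
```

View pics/b1.png

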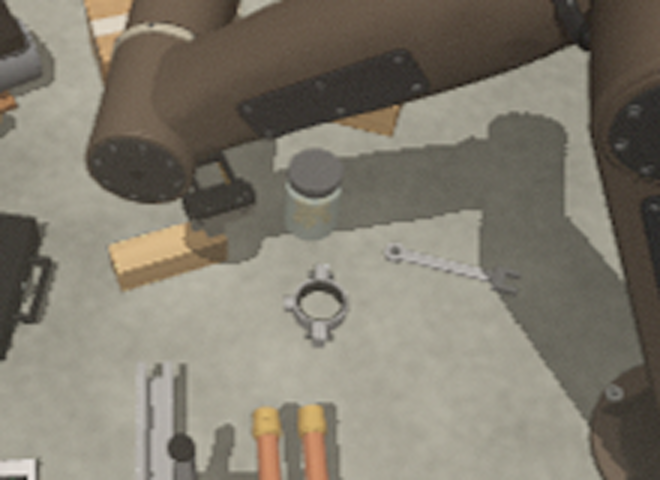

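The open gripper is above the near end of the packer (210,200), clear of the jar (315,190) and clamp. Going down to grip, lift and carry to in front of the rail.

Run:
```python
from h import *
g=PC-50*u2(PY)
S=bot.read_state
for z in(60,35,12):
    bot.line_to([*g,z],100);f=S()["contact_force"];print(z,f)
    if abs(f).max()>15: raise SystemExit("contact")
bot.move_gripper(30,45);s=S();print("width",s["width"],s["contact_force"])
if s["width"]<40: raise SystemExit("missed")
bot.line_to([*g,75],120);print("held",S()["width"],S()["contact_force"])
qr=tilt(0,1,RY)
bot.line_to([500,-220,75],200,ori=qr)
t=PL-26*u2(RY)-50*u2(RY);pre=t-90*u2(RY)
bot.line_to([*pre,75],200);s=S();print(s["t"],s["tcp_pos"],s["width"],pre)
im=bot.camera("top")[:,:,::-1].copy();im2=bot.camera("side")[:,:,::-1]
cv2.imwrite("pics/b2.png",np.hstack([cv2.resize(im[120:280,240:400],None,fx=2.4,fy=2.4),cv2.resize(im2[120:280,250:410],None,fx=2.4,fy=2.4)]))
```

```text
60 [ 0.093 -0.069  0.643]
35 [ 0.124 -0.898  0.354]
12 [ 0.241  0.287 -0.73 ]
width 46.83506061200778 [ 0.077 -0.164  1.804]
held 46.42968181756501 [-0.283 -0.858 -1.782]
37.1333 [479.082 -49.862  74.906] 46.62680047820009 [478.976 -49.367]
```

View pics/b2.png

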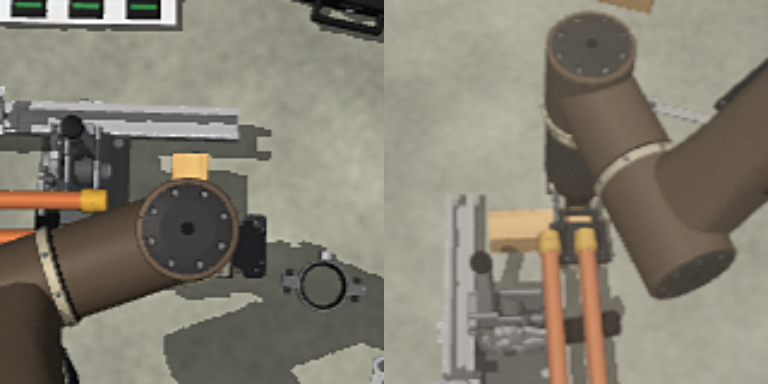

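Packer is held square to the rail, (190,165) left half. The forearm passes over the pipe tips, so I'll check its height before lowering.

Run:
```python
from h import *
w=tri((250+206/2.4,120+45/2.4),(240+187/2.4,120+228/2.4));print("wrist cap",w)
e=tri((250+(690-384)/2.4,120+265/2.4),(240+20/2.4,120+300/2.4));print("elbow-ish",e)
# forearm pixel diameter at top view ~ 80/2.4px
c=C["top"]["view"];print("mm/px",-(c[2,:3]@w+c[2,3])/C["top"]["fx"])
t=PL-26*u2(RY)-50*u2(RY)
for dy in(0,-25):
  for z in(75,15): print(dy,z,[bot.solve_ik([*(t-d*u2(RY)+[0,dy]),z],tilt(0,s,RY)) for s in(1,) for d in(90,0)])
print(bot.read_state()["joint_pos"])
```

```text
wrist cap [479.682 -49.425 515.585]
elbow-ish [398.57  136.621 359.773]
mm/px 2.239535957495974
0 75 [array([ 0.307,  0.203, -0.605,  0.   , -0.763, -1.924]), array([ 0.249,  0.334, -0.41 ,  0.   , -0.826, -1.865])]
0 15 [array([ 0.307,  0.299, -0.665, -0.   , -0.607, -1.924]), array([ 0.249,  0.414, -0.464,  0.   , -0.693, -1.865])]
-25 75 [array([ 0.253,  0.208, -0.598,  0.   , -0.765, -1.87 ]), array([ 0.203,  0.338, -0.404,  0.   , -0.829, -1.82 ])]
-25 15 [array([ 0.253,  0.303, -0.658, -0.   , -0.61 , -1.87 ]), array([ 0.203,  0.418, -0.457,  0.   , -0.696, -1.82 ])]
[ 0.305  0.203 -0.604  0.    -0.763 -1.923]
```

Run:
```python
from h import *
w=tri((351.7,185.8),(262.9,235.4));print("seam",w,proj("top",w)-[262.9,235.4])
```

```text
seam [445.044  75.706 483.245] [ 0.8   -3.037]
```

The tube's top surface is at about 483 mm, so its underside stays some 50 mm over the pipes even when lowered. I'll shift 25 mm to -y for room at the pipe caps, lower, and slide in.

Run:
```python
from h import *
S=bot.read_state
t=PL-76*u2(RY)+[0,-25];pre=t-90*u2(RY)
bot.line_to([*pre,75],100)
for z in(45,15):
    bot.line_to([*pre,z],100);print(z,S()["contact_force"],S()["tau"][:3])
for d in(60,40,25,10,0):
    bot.line_to([*(t-d*u2(RY)),15],80);f=S()["contact_force"];print(d,f,S()["width"])
    if abs(f).max()>15: raise SystemExit("contact")
bot.line_to([*t,12.5],30);print(S()["contact_force"],S()["t"])
bot.move_gripper(88)
print(S()["contact_force"])
bot.line_to([*(t-110*u2(RY)),12.5],120)
bot.line_to([*(t-110*u2(RY)+[0,-40]),250],200)
a=S()["joint_pos"].copy();a[0]-=.9;a[1]-=.3;bot.move_joints(a)
s=S();print(s["t"],s["tcp_pos"],s["contact_force"])
A=bot.camera("top")[:,:,::-1];B=bot.camera("side")[:,:,::-1];cv2.imwrite("pics/t5.png",A);cv2.imwrite("pics/s5.png",B)
cv2.imwrite("pics/c1.png",np.hstack([cv2.resize(A[130:280,240:400],None,fx=2.4,fy=2.4),cv2.resize(B[130:280,250:410],None,fx=2.4,fy=2.4)]))
```

```text
45 [-1.137 -0.64  -2.598] [ -0.057 -40.477  19.764]
15 [-0.208  0.686 -2.183] [ -0.03  -42.448  17.897]
60 [-1.422 -0.267 -1.904] 46.440055268426555
40 [ 0.298 -0.207 -2.728] 46.65247731165816
25 [-0.861  0.6   -3.435] 46.498557831296914
10 [ 0.014 -0.297 -1.693] 46.59802936170565
0 [-0.45  -0.526 -2.744] 46.88772413587334
[ 0.293 -0.621 -2.409] 40.6667
[-0.308  1.271 -0.314]
45.5417 [ 171.201 -406.766  373.708] [-0.574 -1.077 -0.745]
```

View pics/c1.png

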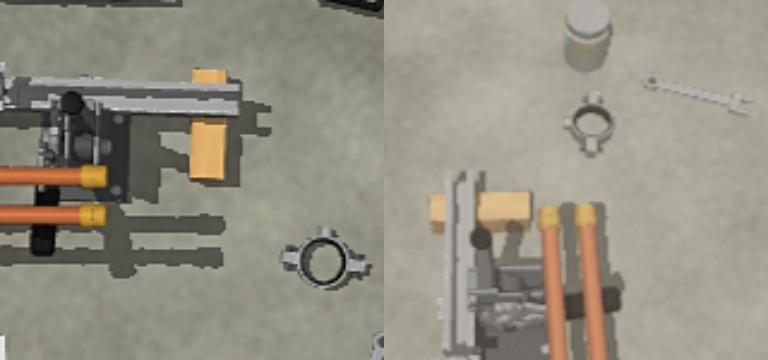

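The packer shows on both sides of the rail, (208,75) and (208,150) in the left half, square to it and well inside the free end (240,95). Lever up, rail level; jar, clamp and pipes look undisturbed. Handing in.

Run:
```python
from h import *
print(back("top",(327,158.3),47),back("top",(326,204.2),47))
bot.close_job();print(bot.read_state()["t"])
```

```text
[693.651 -83.628  47.   ] [542.467 -76.886  47.   ]
the job is handed in; nothing more can be done
the job is handed in; nothing more can be done
```

The rail is level and the smaller packer lies crosswise under its free end. I handed the job in at about 45.5 s of the 72 s allowed; no verdict is reported.

- **Jack:** I gave the lever four full strokes, coming in from the side under the pipes. Each one reached the stop (22 to 31 N felt there) and was let right up afterwards. The pictures agree with four notches: the bar head moved 4.63 px (4.66 predicted) and the rail end 6.63 px up (6.59 predicted). The lever shows fully up. The rail-end match also showed 1.6 px of sideways shift where about −0.9 was predicted. I took this for a loose match along the rail's edge.
- **Packer:** I gripped it at its near end and slid it in about 3 mm above the counter. In the last picture its ends are at x ≈ 542 and 694 mm. That puts its centre about 26 mm to the robot's side of the rail's centre line, and about 22 mm towards the free end from the marked place. It is within a few degrees of square.
- **Clearances:** No unexpected tool forces appeared, though the sensor would not have felt the forearm touching a pipe. The forearm's height over the pipes was only estimated from the pictures, at about 50 mm. The pipes, jar and clamp look unmoved in the last picture. The awl was last seen, unmoved, after the strokes; the packer was not carried near it.

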